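# Refit and lock the divider comb of the tool rack

### The job

Put the divider comb back on the tool rack: lower it so that all five teeth go into their slots in the rail together and its bar sits flat on the rail all along, then slide the bolt all the way over the end of the bar and let go. The rail may be screwed down a little off the middle of its base, so feel for the slots with light pressure and never force the comb down; leave the V block, the hex key and the wood block where they lie.

Things in the scene. Friction and masses are not known exactly. Their poses are not given: they have to be found in the camera images.
- comb: Loose grey plastic divider comb, 0.22 kg, standing on its teeth. Origin: underside of the middle tooth; z up, y along it; the same either way round. A bar 144 (y) x 18 (x) mm, z = 14 to 24 mm, flat on top at its ends, carries five teeth below, at 20 mm pitch: 8 mm (y) x 18 mm (x), 14 mm long, lower edges bevelled 1.5 mm. Low fins, up to z = 40 mm, at y = +-28 and +-40 mm.
- comb_tab (a point): Grip tab on the middle of the comb's bar: 14 mm thick (x), 26 mm wide (y). This point is the centre of its top face, 60 mm above the comb's origin; the tab reaches 36 mm down from it, to the bar. Axes as the comb's.
- rack: Tool rack fixed to the bench. Origin: underside of its dark steel base plate (6 mm thick, 66 mm wide in x, y = -81 to 155 mm), under the rail's line; z up, y along the rail towards the bolt. With the comb home its bar rests on the rail and the comb's origin is at z = 12 mm, x = 0 of the rack.
- rail_line (a point): Point over the rack's origin, level with the rail's flat top (26 mm up). The steel rail, 140 (y) x 34 (x) mm, has five pockets at 20 mm pitch, the third in its middle, each 10 (y) x 24 (x) mm, 16 mm deep, and is solid beyond the outer ones. Clamped in long screw holes, its middle lies anywhere from 9 mm before to 9 mm past this point along y: not reported. Axes as the rack's.
- bolt (a joint): Steel slide bolt at the rack's +y end: 0 = drawn back, grows as it slides towards the rack's -y, 0.030 m = shut over the end of the comb's bar (stop). Drags with about 1.5 N and stays where left. Its tongue runs 2 mm above the seated bar; a comb that is not home blocks it.
- bolt_knob (a point): Centre of the top face of the bolt's upright steel grip post, 82 mm over the bench; moves with the bolt; axes as the rack's. The post is 14 mm (x) x 18 mm (y) and reaches 38 mm down from here to the tongue. The guide below it, 32 mm wide, ends 46 mm over the bench.
- v_block: Loose grey steel V block, 45 x 40 x 30 mm, to the left of the rack; leave it. Origin: centre of the underside.
- hex_key: Loose black hex key, 114 by 39 mm, 8 mm thick, behind the rack; leave it. Origin: centre of the underside; y along it.
- wood_block: Loose plain beech block, 65 x 110 x 38 mm; leave it. Origin: centre of the underside.
Not all that is in view belongs to the job. Leave any black or orange look-alike of the comb alone.

How it is judged:
By the outcome, as a careful person would: the job done as asked, in the order asked, and still so for the second after the job is handed in, with the robot touching nothing.
It also fails if it takes over 54 s, if anything falls off the work surface, if the arm or the gripper's body presses on something with over 40 N, if the wrist force passes 120 N, or if a joint passes its speed limit or range.

### The arm

A 6-joint arm with a two-finger parallel gripper is mounted at the origin on a cart in front of the work surface, level with it; the furniture and walls round the work are solid. World frame = base frame: x ahead of the robot, y to its left, z up, the work surface at z = 0. Lengths are in mm, angles in rad, forces in N, time in s.
With the tool pointing down it reaches from about 350 to 975 mm from the base axis. Payload 7.1 kg.
Tool frame: the origin (TCP) lies at the very end of the fingers, on their centre line; the grasp point (between the pads) lies 19 mm behind it; z points along the fingers, y is the direction in which the jaws open and shut (so a half turn about z gives the same grasp; the last joint's range is limited). The gripper opens to 88 mm and grips with 3 to 60 N. Pads are 20 mm wide; open, the fingers measure 115 mm over their backs; the gripper's body (75 mm by 178 mm) begins 61 mm behind the grasp point.
Start: joints at [-1.33, 0.423, 1.63, -0, 1.089, -0.019], TCP at [160.573, -604.004, 222.675] pointing down, gripper open.
Joint ranges: [-3, 3], [-0.9, 2.11], [0.09, 2.58], [-1.31, 4.45], [0.11, 2.69], [-2.54, 2.54]. Speed limits (rad/s): [2.39, 2.39, 3.01, 3.14, 3.14, 3.14].

### API

Orientations are given as a rotation vector (axis times angle).
In Python, from workcell import monitor, vision, order, find_in, regions_of, place_of gives the robot as it stands. The module is installed in compiled form; this text tells all that it offers.
- The arm moves only by the tool carry_out, never from a script. Its argument "targets" is a list of rows, each a list of 3 entries, a list of its own where there are three numbers: the turn, a rotation vector about the world's x, y, z in degrees, then the shift along the world's x, y, z in mm, then the finger opening in mm, from 0 to 87.8. In form: [[[rx, ry, rz], [x, y, z], hand], ...]. A call has 1 to 10 rows; each row is the pose to reach, as a shift and turn from the pose commanded when the call began; what a row does not reach only later rows make up. A row lasts 1/12 s, in which the tool goes at most 41.7 mm and 7.16 degrees, less where a joint would pass 70% of its speed; a pose out of reach is approached as far as the arm can. A call with a gripper value outside its range is refused whole. The fingers move at their own pace and stop on an object; the grip force is fixed at half the most. Time passes only in rows, so rows that repeat a pose let the fingers close. It gives the time, the measured TCP pose, the force and the opening at its end, in the units of the state.
- monitor.get_obs(): the state, without advancing time (a new reading comes with each control period).
- vision.get_image(name): name is "scene" or "top" or "wrist"; returns the picture (420x560x3 uint8, red, green, blue); there is no depth.
- vision.camera_model(name): a dict with "K" (3x3 intrinsics, pixels), "rvec" (rotation vector, rad) and "tvec" (3), from world to camera coordinates, as OpenCV has them. Camera axes: x right, y down, z forward; pixel columns grow to the right and rows downward; lengths in mm; the calibration is good to about 2 mm. The wrist camera is an equidistant fisheye: a pixel r from the principal point sees the ray r / f radians off the axis. A picture is of the moment at which its call begins: read the wrist's pose just before it. camera_model takes no time and is no camera call; for the wrist camera it gives the pose at the moment of the call.
- order.close_job(): hands the job in, once; it reports no verdict.
Trained networks look in the newest picture that a camera, given by its name, has taken for a name from the list of things; names that differ only in an ending like _2 or _b are one class to them, and where a whole thing is asked for, a point or a joint stands for the part that bears it (a point fixed in the world has none). Each returns a list of dicts, best first, with "confidence" (0 to 1); they miss things now and then, are a little off and sometimes report something else, mostly with a low value. They report only what shows in the picture. A call takes as long as a camera call. They do not tell look-alikes from the thing itself.
- find_in(query, camera): "point" ([x, y, z] in mm, in the coordinates of the camera as it stood for that picture, good to about 4 mm: the middle of the surface that is visible of it).
- regions_of(query, camera): "mask" (420x560 bool, what is visible of it).
- place_of(query, camera): "point" ([x, y, z] in mm, in the coordinates of the camera as it stood for that picture, good to about 4 mm: a listed point, or the origin of a listed thing).
The state is a dict: "t": time; "qpos": joint angles; "qvel": joint speeds; "joint_torque": joint torques, N m; "ee_pos": TCP position; "orientation": TCP orientation; "ft_force": force on the tool from outside, world axes, zero at the start; "moment": the same for the moment, N m; "width": finger opening in mm.
Only numpy, scipy, OpenCV 4.12 (cv2) and the standard library are available. Lean on these libraries where they do the work, as an engineer would, in place of code of your own. Each camera call takes 0.05 s, during which the arm holds its last target.

## Working session

There is one attempt and no reset: what is moved stays moved. The work goes in short steps, Python scripts to look and compute and a tool call to move; the robot and the scene stay as the last step left them, time stands still between calls to the robot, and variables do not carry over. Pictures are saved under pics/ and viewed, and the job is handed in when it is done.

Besides the shell and the picture viewer there is one more tool, called as a command line: name --argument value ..., lists and objects as JSON in quotes. carry_out: Moves the arm, as the interface text tells. Its arguments: {"type":"object","properties":{"targets":{"type":"array","items":{"type":"array"}}},"required":["targets"]}

```bash
mkdir -p pics; cat > h.py <<'E'
import numpy as np,cv2
from workcell import monitor, vision, order, find_in, regions_of, place_of
def cam2w(name,p,m=None):
    m=m or vision.camera_model(name)
    R,_=cv2.Rodrigues(np.array(m["rvec"],float)); return R.T@(np.array(p,float)-np.array(m["tvec"],float).ravel())
def w2px(name,P,m=None):
    m=m or vision.camera_model(name); q,_=cv2.projectPoints(np.array(P,float).reshape(-1,3),np.array(m["rvec"],float),np.array(m["tvec"],float),np.array(m["K"],float),None); return q.reshape(-1,2)
def px2w(name,uv,z,m=None):
    m=m or vision.camera_model(name); R,_=cv2.Rodrigues(np.array(m["rvec"],float)); C=-R.T@np.array(m["tvec"],float).ravel()
    d=R.T@(np.linalg.inv(np.array(m["K"]))@np.array([uv[0],uv[1],1.])); return C+d*(z-C[2])/d[2]
def snap(name,fn):
    im=vision.get_image(name); cv2.imwrite("pics/"+fn,im[:,:,::-1]); return im
E
python3 - <<'E'
from h import *
np.set_printoptions(precision=1,suppress=True)
print(monitor.get_obs())
for c in ["scene","top"]:
    snap(c,c+"0.png")
    for q in ["comb","comb_tab","rack","rail_line","bolt_knob","v_block","hex_key","wood_block"]:
        for r in place_of(q,c)[:3]: print(c,q,cam2w(c,r["point"]),round(r["confidence"],2))
E
```

```text
{'t': 0.0, 'qpos': array([-1.3,  0.4,  1.6,  0. ,  1.1, -0. ]), 'qvel': array([ 0., -0., -0.,  0.,  0.,  0.]), 'joint_torque': array([ -0. , -54.5, -27.4,   0.1,   0. ,  -0. ]), 'ee_pos': array([ 160.4, -603.5,  221.9]), 'orientation': array([-3.1, -0.4,  0. ]), 'ft_force': array([-0.2,  0.2,  0.5]), 'moment': array([-0.,  0., -0.]), 'width': 87.73895669351538}
scene comb [ 622.1 -444.4   -1.5] 0.83
scene comb [ 477.  -208.     0.4] 0.7
scene comb [ 455.  -368.5   -0. ] 0.67
scene comb_tab [ 618.6 -447.2   55.6] 0.84
scene comb_tab [ 455.6 -360.9   56.3] 0.71
scene comb_tab [ 479.  -207.8   59.1] 0.63
scene rack [561.9   1.    2.2] 0.56
scene rail_line [567.5   3.1  29.8] 0.61
scene bolt_knob [587.4 109.5  78.6] 0.47
scene v_block [490.  324.2  -0.7] 0.77
scene hex_key [562.5   2.3  27.8] 0.58
scene wood_block [ 705.2 -276.1   -3.2] 0.88
top comb [ 620.5 -447.9   -0.3] 0.95
top comb [ 448.5 -364.4    1. ] 0.93
top comb [ 474.4 -211.6   -0.2] 0.71
top comb_tab [ 477.  -210.8   62.2] 0.86
top comb_tab [373.  -81.5  57.3] 0.65
top comb_tab [ 454.  -365.4   58.1] 0.57
top rack [559.    1.4   4.8] 0.96
top rail_line [565.3   0.4  26. ] 0.85
top bolt_knob [ 717.5 -105.7   -3.1] 0.55
top bolt_knob [588.3 107.1  82.3] 0.43
top v_block [487.7 324.9  -1.5] 0.5
top v_block [ 476.2 -211.3   62.2] 0.34
top hex_key [ 718.2 -106.3   -2.9] 0.48
top wood_block [ 700.4 -274.7    0.2] 0.94
```

View pics/scene0.png

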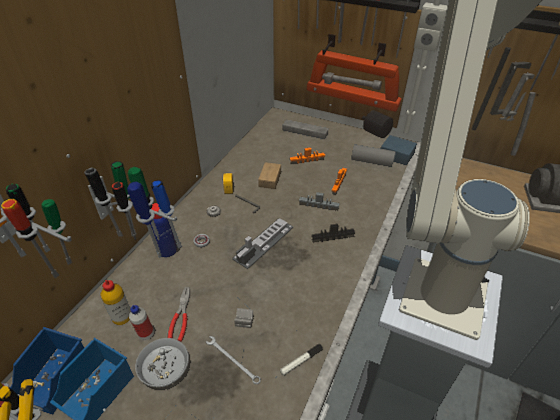

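View pics/top0.png

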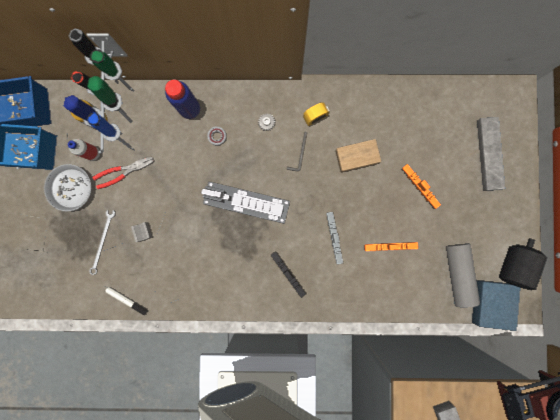

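The scene shows one grey comb, at (335,238) in the top view, which matches the network's (476,-209). The orange and black ones are look-alikes. The rack is at (245,201) with the bolt on its left (+y) end. Next I measure orientations.

```bash
python3 - <<'E'
from h import *
im=cv2.imread("pics/top0.png")
a=cv2.resize(im[205:270,310:360],None,fx=8,fy=8,interpolation=cv2.INTER_CUBIC)
b=cv2.resize(im[175:230,195:295],None,fx=8,fy=8,interpolation=cv2.INTER_CUBIC)
cv2.imwrite("pics/comb_z.png",a);cv2.imwrite("pics/rack_z.png",b)
m=vision.camera_model("top");print(m["K"],m["tvec"])
for p in regions_of("comb","top")[:5]:
    v,u=np.nonzero(p["mask"]); print(p["confidence"],u.mean(),v.mean(),len(u))
    if abs(u.mean()-335)<15:
        r=cv2.minAreaRect(np.c_[u,v].astype(np.float32));print(r)
        for q in cv2.boxPoints(r): print(px2w("top",q,24))
for p in regions_of("rack","top")[:2]:
    v,u=np.nonzero(p["mask"]);r=cv2.minAreaRect(np.c_[u,v].astype(np.float32));print(p["confidence"],r)
    for q in cv2.boxPoints(r): print(px2w("top",q,6))
E
```

```text
[[461.37699769   0.         276.20665095]
 [  0.         461.37699769 207.611369  ]
 [  0.           0.           1.        ]] [ -54.20679343  556.92204981 1262.23982284]
0.91 287.6191780821918 273.53972602739725 365
0.82 334.7824773413897 238.07552870090635 331
((334.8975830078125, 237.52194213867188), (51.96321487426758, 7.403361797332764), 77.90524291992188)
[ 543.12605303 -186.71780949   24.        ]
[ 547.50728396 -206.50879319   24.        ]
[ 409.23301707 -236.17051576   24.        ]
[ 404.86640496 -216.50689129   24.        ]
0.77 389.8867313915858 246.05177993527508 309
0.59 421.3799533799534 186.08391608391608 429
0.74 ((215.61659240722656, 193.5570068359375), (26.21280860900879, 5.242561340332031), 14.743562698364258)
[598.06766728 156.92726545   6.        ]
[612.32932071 153.40622168   6.        ]
[594.00466781  82.04934108   6.        ]
[579.77792137  85.60296871   6.        ]
0.55 ((244.558837890625, 201.26470947265625), (88.0404281616211, 24.98116683959961), 14.03624439239502)
[570.1110664  166.16130104   6.        ]
[638.27670348 150.23325153   6.        ]
[579.71300378 -89.40881836   6.        ]
[512.09028348 -72.95034023   6.        ]
```

View pics/comb_z.png

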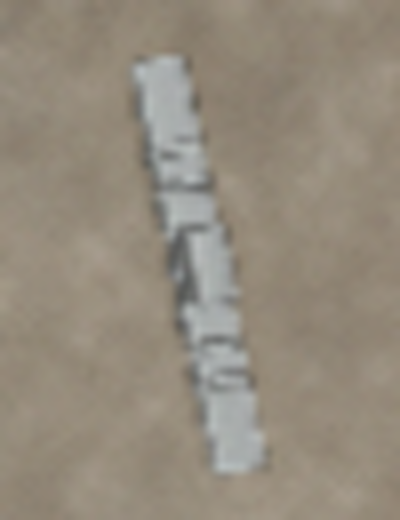

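View pics/rack_z.png

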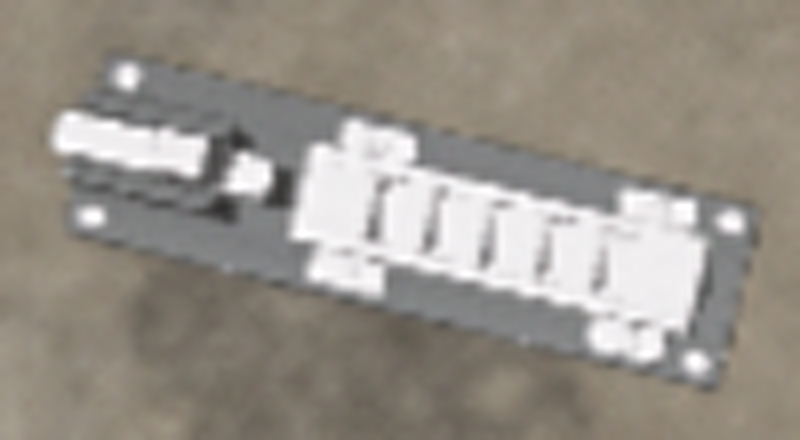

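```bash
python3 - <<'E'
from h import *
np.set_printoptions(precision=4,suppress=True)
o=monitor.get_obs();R,_=cv2.Rodrigues(o["orientation"]);print(o["ee_pos"],R,np.degrees(np.arctan2(R[1,1],R[0,1])),o["t"])
m=vision.camera_model("wrist");Rc,_=cv2.Rodrigues(m["rvec"]);C=-Rc.T@m["tvec"].ravel() if hasattr(m["tvec"],"ravel") else 0
print(m["K"],R.T@(C-o["ee_pos"]),R.T@Rc.T)
E
```

```text
[ 160.5738 -603.9993  222.6786] [[ 0.9664  0.2569 -0.    ]
 [ 0.2569 -0.9664  0.    ]
 [-0.     -0.     -1.    ]] -75.11409255989565 1.0
[[325.1923   0.     284.0641]
 [  0.     325.1923 212.328 ]
 [  0.       0.       1.    ]] [  68.1963    0.8639 -160.6664] [[ 0.0002 -0.9679 -0.2512]
 [ 1.      0.0002  0.0001]
 [-0.0001 -0.2512  0.9679]]
```

carry_out --targets '[[[0,0,0],[25,31,0],87],[[0,0,0],[50,63,0],87],[[0,0,0],[75,94,0],87],[[0,0,0],[100,125,0],87],[[0,0,0],[125,157,0],87],[[0,0,0],[150,188,0],87],[[0,0,0],[175,220,0],87],[[0,0,0],[200,250,0],87],[[0,0,0],[225,282,0],87],[[0,0,0],[250,313,0],87]]'

```text
t: 1.83
ee_pos: [411.5, -289.3, 223.0]
orientation: [3.115, 0.407, 0.001]
ft_force: [0.7, -0.1, 0.7]
width: 86.9
```

carry_out --targets '[[[0,0,-3],[20,25,0],87],[[0,0,-3],[40,50,0],87],[[0,0,-3],[65,82,-20],87],[[0,0,-3],[65,82,-20],87],[[0,0,-3],[65,82,-20],87]]'

```text
t: 2.25
ee_pos: [476.0, -207.1, 201.8]
orientation: [-3.123, -0.331, 0.002]
ft_force: [-0.0, -0.2, -0.2]
width: 86.7
```

```bash
cat >> h.py <<'E'
def wmodel():
    m=vision.camera_model("wrist");R,_=cv2.Rodrigues(np.array(m["rvec"],float));return np.array(m["K"]),R,np.array(m["tvec"],float).ravel()
def wpx2w(uv,z,m):
    K,R,t=m;x=(uv[0]-K[0,2]);y=(uv[1]-K[1,2]);r=np.hypot(x,y);th=r/K[0,0]
    d=R.T@np.array([x/r*np.sin(th),y/r*np.sin(th),np.cos(th)]);C=-R.T@t;return C+d*(z-C[2])/d[2]
def ww2px(P,m):
    K,R,t=m;p=R@np.array(P,float)+t;th=np.arctan2(np.hypot(p[0],p[1]),p[2]);h=np.hypot(p[0],p[1]);return np.array([K[0,2]+K[0,0]*th*p[0]/h,K[1,2]+K[0,0]*th*p[1]/h])
def rect(z,c,ang,half,res,m,im):
    # orthorectify plane z: center c, x-axis (right) at angle ang, res px/mm
    W=int(2*half[0]*res);H=int(2*half[1]*res)
    i,j=np.meshgrid((np.arange(W)-W/2)/res,-(np.arange(H)-H/2)/res)
    e=np.array([np.cos(ang),np.sin(ang)]);f=np.array([-e[1],e[0]])
    X=c[0]+i*e[0]+j*f[0];Y=c[1]+i*e[1]+j*f[1]
    K,R,t=m;p=np.stack([X,Y,np.full_like(X,z)],-1)@R.T+t
    h=np.hypot(p[...,0],p[...,1])+1e-9;th=np.arctan2(h,p[...,2])
    return cv2.remap(im,(K[0,2]+K[0,0]*th*p[...,0]/h).astype(np.float32),(K[1,2]+K[0,0]*th*p[...,1]/h).astype(np.float32),cv2.INTER_CUBIC)
E
python3 - <<'E'
from h import *
np.set_printoptions(precision=2,suppress=True)
o=monitor.get_obs();print(o["t"],o["ee_pos"],o["orientation"],o["ft_force"])
m=wmodel();im=snap("wrist","w1.png")
for q in ["comb_tab","comb"]:
    for r in place_of(q,"wrist")[:2]: print(q,m[1].T@(np.array(r["point"])-m[2]),r["confidence"])
a=rect(24,(476,-210),np.radians(12),(90,40),4,m,im)
b=rect(60,(476,-210),np.radians(12),(90,40),4,m,im)
cv2.imwrite("pics/w1r.png",np.vstack([a,b])[:,:,::-1])
E
```

```text
2.25 [ 476.   -207.13  201.8 ] [-3.12 -0.33  0.  ] [-0.05 -0.23 -0.21]
comb_tab [374.   -80.36  59.67] 0.89
comb_tab [ 480.16 -209.36   56.53] 0.74
comb [ 453.26 -365.31   -4.59] 0.65
comb [ 474.24 -210.16    1.66] 0.62
```

View pics/w1.png

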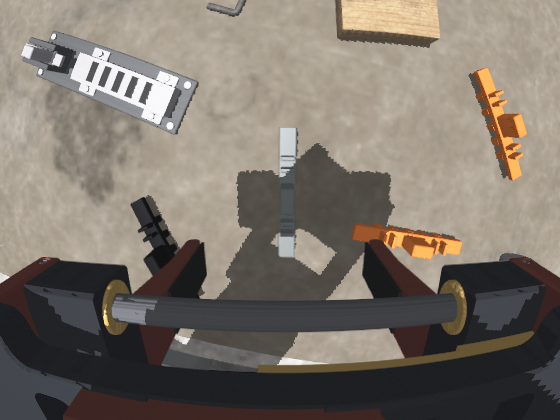

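View pics/w1r.png

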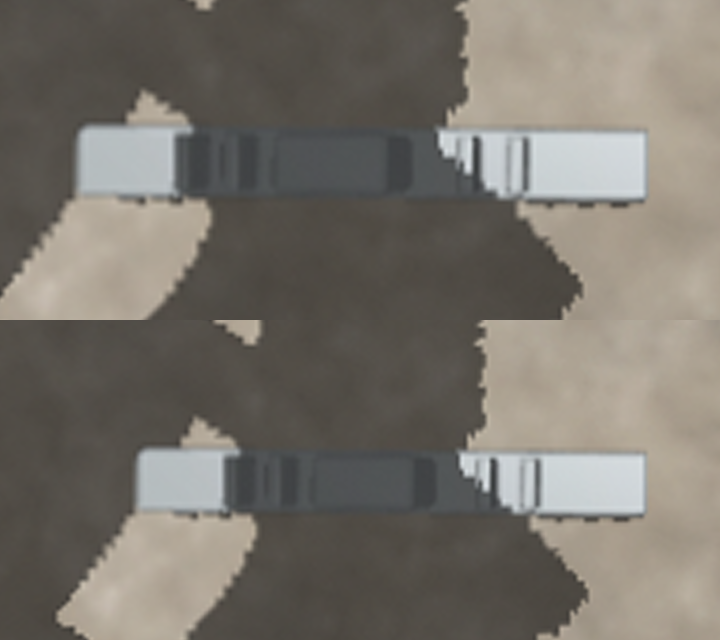

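The wrist view shows the grey comb at (288,192), upright and lined up between the jaws. From the rectified view its centre is (476.6,-210.7) and its axis 11.7°. Going down to grasp the tab.

carry_out --targets '[[[0,0,0],[1,-3,-40],87],[[0,0,0],[1,-3.5,-80],87],[[0,0,0],[1,-3.5,-120],70],[[0,0,0],[1,-3.5,-150],50],[[0,0,0],[1,-3.5,-165],50],[[0,0,0],[1,-3.5,-171.5],50],[[0,0,0],[1,-3.5,-171.5],50],[[0,0,0],[1,-3.5,-171.5],50]]'

```text
t: 3.07
ee_pos: [476.9, -213.6, 32.0]
orientation: [3.124, 0.323, 0.001]
ft_force: [0.9, 0.6, 1.1]
width: 51.5
```

carry_out --targets '[[[0,0,0],[0,0,0],30],[[0,0,0],[0,0,0],20],[[0,0,0],[0,0,0],10],[[0,0,0],[0,0,0],5],[[0,0,0],[0,0,0],5],[[0,0,0],[0,0,0],5],[[0,0,0],[0,0,0],5],[[0,0,0],[0,0,0],5]]'

```text
t: 3.73
ee_pos: [476.7, -212.5, 31.5]
orientation: [3.125, 0.325, 0.0]
ft_force: [-0.6, 0.8, 5.5]
width: 13.5
```

carry_out --targets '[[[0,0,0],[0,0,5],5],[[0,0,0],[0,0,20],5],[[0,0,0],[0,0,50],5],[[0,0,0],[0,0,80],5],[[0,0,0],[0,0,90],5],[[0,0,0],[0,0,90],5],[[0,0,0],[0,0,90],5]]'

```text
t: 4.32
ee_pos: [476.4, -212.5, 121.0]
orientation: [3.124, 0.325, 0.001]
ft_force: [-0.5, 0.3, -2.6]
width: 14.0
```

```bash
python3 - <<'E'
from h import *
np.set_printoptions(precision=2,suppress=True)
o=monitor.get_obs();print(o)
m=wmodel();im=snap("wrist","w2.png")
for c in["top","scene"]:snap(c,c+"1.png")
R,_=cv2.Rodrigues(o["orientation"]);print(R)
for q in ["rail_line","rack","bolt_knob","comb_tab"]:
    for r in place_of(q,"wrist")[:2]: print(q,m[1].T@(np.array(r["point"])-m[2]),r["confidence"])
E
```

```text
{'t': 4.3167, 'qpos': array([-0.44,  0.42,  1.93, -0.  ,  0.79,  0.92]), 'qvel': array([ 0.  ,  0.03,  0.02,  0.  , -0.  ,  0.  ]), 'joint_torque': array([  0.01, -50.17, -21.92,   0.04,  -0.04,   0.  ]), 'ee_pos': array([ 476.44, -212.46,  121.  ]), 'orientation': array([3.12, 0.33, 0.  ]), 'ft_force': array([-0.46,  0.27, -2.58]), 'moment': array([ 0.03, -0.04, -0.01]), 'width': 14.047586994520003}
[[ 0.98  0.21  0.  ]
 [ 0.21 -0.98 -0.  ]
 [ 0.    0.   -1.  ]]
rail_line [567.86  -3.23  27.01] 0.55
rack [563.92  -5.71  -1.41] 0.8
comb_tab [372.63 -78.08  59.44] 0.93
comb_tab [ 452.98 -364.78   55.12] 0.86
```

View pics/w2.png

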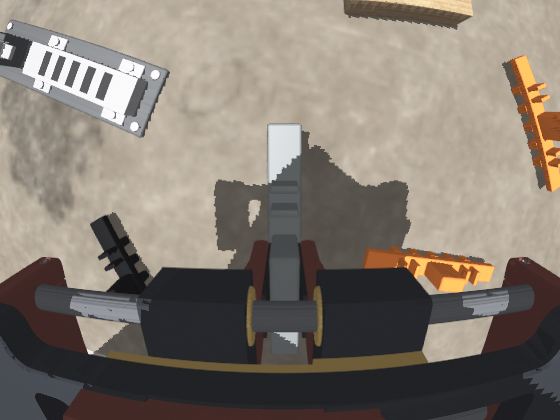

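The wrist view shows the comb held, its bar end at (284,124), and a wrist load of 2.6 N. The rack is at top left with its pockets visible. Next I turn to the rack's heading beside it and look.

carry_out --targets '[[[0,0,6.4],[-4,22,15],5],[[0,0,12.8],[-8,44,30],5],[[0,0,19.2],[-12,66,40],5],[[0,0,25.6],[-16,88,50],5],[[0,0,32],[-20,110,50],5],[[0,0,38.4],[-24,132,50],5],[[0,0,44.8],[-28,154,50],5],[[0,0,51.2],[-32,176,50],5],[[0,0,57.6],[-36,198,50],5],[[0,0,64],[-36,222,50],5]]'

```text
t: 5.5
ee_pos: [439.4, 10.3, 170.8]
orientation: [-2.472, -1.938, 0.002]
ft_force: [-0.1, 0.5, -2.0]
width: 14.0
```

carry_out --targets '[[[0,0,0],[0,0,0],5],[[0,0,0],[0,0,0],5],[[0,0,0],[0,0,0],5]]'

```text
t: 5.75
ee_pos: [440.5, 9.3, 171.0]
orientation: [-2.478, -1.93, 0.001]
ft_force: [-0.4, 0.2, -1.7]
width: 13.9
```

```bash
python3 - <<'E'
from h import *
np.set_printoptions(precision=3,suppress=True)
o=monitor.get_obs();print(o["t"],o["ee_pos"],o["ft_force"])
m=wmodel();im=snap("wrist","w3.png");np.savez("w3.npz",K=m[0],R=m[1],t=m[2],im=im)
R,_=cv2.Rodrigues(o["orientation"]);print(R)
for q in ["rail_line","rack","bolt_knob","comb_tab"]:
    for r in place_of(q,"wrist")[:2]: print(q,m[1].T@(np.array(r["point"])-m[2]),r["confidence"])
a=rect(26,(566,0),np.radians(76.3),(100,40),4,m,im)
b=rect(6,(570,35),np.radians(76.3),(130,45),3,m,im)
cv2.imwrite("pics/w3a.png",a[:,:,::-1]);cv2.imwrite("pics/w3b.png",b[:,:,::-1])
E
```

```text
5.75 [440.546   9.29  170.972] [-0.381  0.164 -1.743]
[[ 0.245  0.97  -0.   ]
 [ 0.97  -0.245 -0.   ]
 [-0.    -0.    -1.   ]]
rail_line [564.946  -1.227  25.371] 0.72
rack [565.79   -4.404   0.804] 0.89
bolt_knob [589.251 107.777  79.216] 0.97
bolt_knob [442.409   6.77  194.314] 0.3
comb_tab [442.429   7.667 194.5  ] 0.96
```

View pics/w3.png

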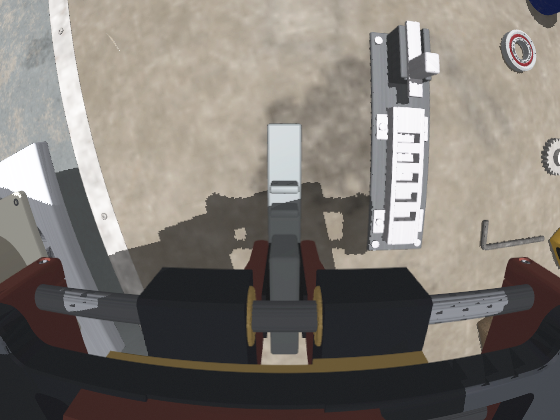

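View pics/w3a.png

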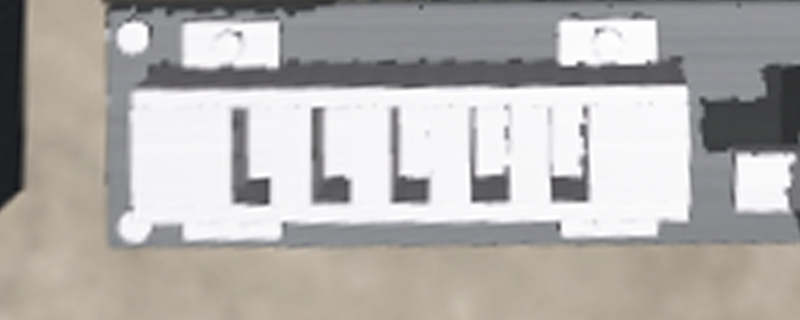

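View pics/w3b.png

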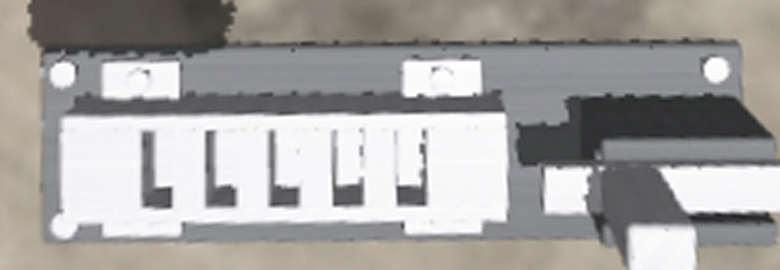

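```bash
python3 - <<'E'
from h import *
d=np.load("w3.npz");m=(d["K"],d["R"],d["t"])
for z,n in((163.5,"c"),):
  a=rect(z,(440.5+40*.245,9.3+40*.97),np.radians(75.8),(60,20),6,m,d["im"]);cv2.imwrite("pics/w3c.png",a[:,:,::-1])
E
```

```text
(no output)
```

View pics/w3c.png

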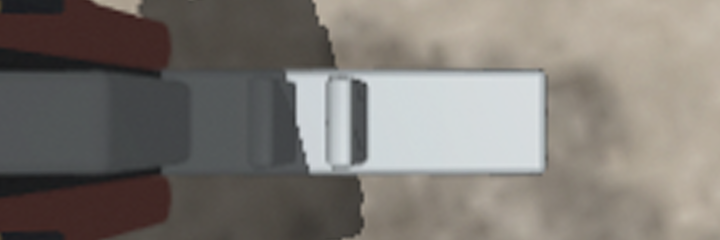

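Rail middle measures (565.4, 2.8), angle 76.5°. The comb's centre is about 0.5 to 1 mm behind the TCP. Moving over the rail.

carry_out --targets '[[[0,0,0.7],[40,-2,0],5],[[0,0,0.7],[80,-4,0],5],[[0,0,0.7],[115,-6,0],5],[[0,0,0.7],[125,-6,0],5],[[0,0,0.7],[125,-6,-30],5],[[0,0,0.7],[125,-6,-60],5],[[0,0,0.7],[125,-6,-90],5],[[0,0,0.7],[125,-6,-103],5],[[0,0,0.7],[125,-6,-103],5],[[0,0,0.7],[125,-6,-103],5]]'

```text
t: 6.83
ee_pos: [565.3, 3.2, 68.1]
orientation: [-2.466, -1.946, 0.002]
ft_force: [1.0, -0.1, -1.8]
width: 14.0
```

```bash
python3 - <<'E'
from h import *
np.set_printoptions(precision=3,suppress=True)
o=monitor.get_obs();print(o["t"],o["ee_pos"],o["ft_force"],o["moment"])
R,_=cv2.Rodrigues(o["orientation"]);print(R)
m=wmodel();im=snap("wrist","w4.png")
im2=snap("scene","s4.png");im3=snap("top","t4.png")
a=cv2.resize(im2[200:280,220:310],None,fx=5,fy=5,interpolation=2);b=cv2.resize(im3[170:240,190:300],None,fx=5,fy=5,interpolation=2)
cv2.imwrite("pics/s4z.png",a[:,:,::-1]);cv2.imwrite("pics/t4z.png",b[:,:,::-1])
E
```

```text
6.8333 [565.274   3.234  68.099] [ 0.951 -0.1   -1.751] [-0.032 -0.117 -0.02 ]
[[ 0.233  0.973 -0.001]
 [ 0.973 -0.233  0.   ]
 [-0.    -0.001 -1.   ]]
```

View pics/w4.png

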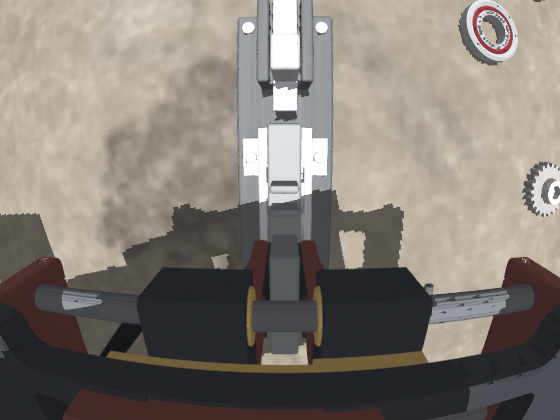

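View pics/s4z.png

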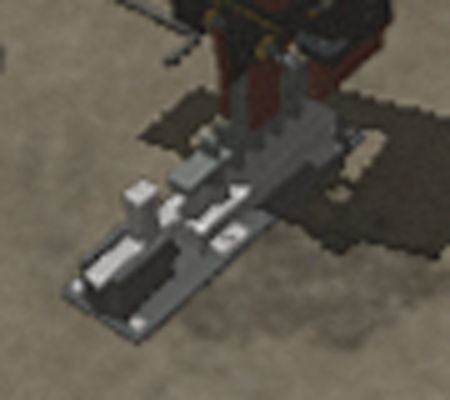

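```bash
python3 - <<'E'
from h import *
im=cv2.imread("pics/w4.png");m=wmodel()
c=(565.3+60*.233,3.2+60*.973)
cv2.imwrite("pics/w4r.png",np.vstack([rect(z,c,np.radians(76.53),(50,25),7,m,im)[60:-60] for z in(60.6,26)]))
E
```

```text
(no output)
```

View pics/w4r.png

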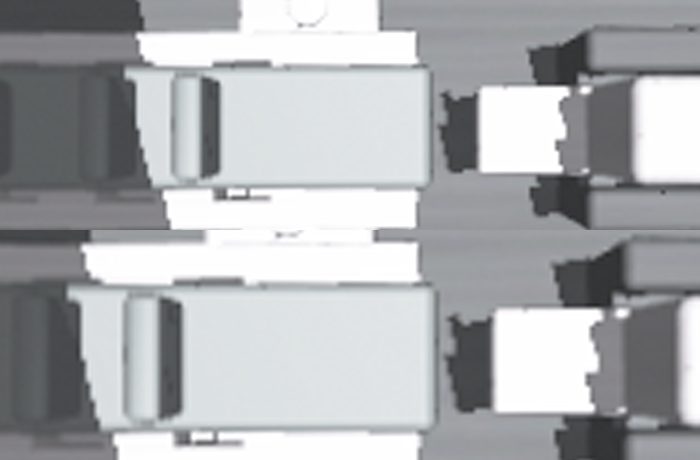

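The wrist view shows the comb bar over the rail. The rectified ends give comb middle −0.6 and rail middle −0.4 mm relative to the TCP, so they agree within a millimetre. I'll lower gently and watch the force.

carry_out --targets '[[[0,0,0],[0,0,-4],5],[[0,0,0],[0,0,-7],5],[[0,0,0],[0,0,-9],5],[[0,0,0],[0,0,-10],5],[[0,0,0],[0,0,-11],5],[[0,0,0],[0,0,-12],5],[[0,0,0],[0,0,-12],5]]'

```text
t: 7.57
ee_pos: [565.5, 3.5, 56.0]
orientation: [-2.466, -1.947, 0.0]
ft_force: [0.8, -0.0, -1.1]
width: 14.0
```

carry_out --targets '[[[0,0,0],[0,0,-0.5],5],[[0,0,0],[0,0,-1],5],[[0,0,0],[0,0,-1],5]]'

```text
t: 7.82
ee_pos: [565.5, 3.5, 55.1]
orientation: [-2.466, -1.947, 0.0]
ft_force: [-0.6, 0.5, -2.2]
width: 14.2
```

carry_out --targets '[[[0,0,0],[0,0,-1],5],[[0,0,0],[0,0,-2],5],[[0,0,0],[0,0,-3],5],[[0,0,0],[0,0,-3],5]]'

```text
t: 8.15
ee_pos: [565.4, 3.5, 51.9]
orientation: [-2.466, -1.947, 0.0]
ft_force: [-0.2, 0.3, -1.3]
width: 13.5
```

carry_out --targets '[[[0,0,0],[0,0,-1],5],[[0,0,0],[0,0,-2],5],[[0,0,0],[0,0,-3],5],[[0,0,0],[0,0,-3],5]]'

```text
t: 8.48
ee_pos: [565.4, 3.5, 48.9]
orientation: [-2.466, -1.947, 0.0]
ft_force: [-0.2, 1.5, -1.5]
width: 13.5
```

carry_out --targets '[[[0,0,0],[0,0,-1],5],[[0,0,0],[0,0,-2],5],[[0,0,0],[0,0,-3],5],[[0,0,0],[0,0,-3.5],5],[[0,0,0],[0,0,-3.5],5]]'

```text
t: 8.9
ee_pos: [565.5, 3.5, 45.5]
orientation: [-2.466, -1.947, 0.0]
ft_force: [0.7, -0.2, -1.7]
width: 13.8
```

carry_out --targets '[[[0,0,0],[0,0,-0.5],5],[[0,0,0],[0,0,-1],5],[[0,0,0],[0,0,-1],5]]'

```text
t: 9.15
ee_pos: [565.5, 3.5, 44.6]
orientation: [-2.466, -1.947, 0.0]
ft_force: [-0.1, 0.5, -1.5]
width: 13.9
```

carry_out --targets '[[[0,0,0],[0,0,-0.5],5],[[0,0,0],[0,0,-0.5],5],[[0,0,0],[0,0,-0.5],5]]'

```text
t: 9.4
ee_pos: [565.6, 3.5, 44.2]
orientation: [2.466, 1.947, -0.0]
ft_force: [-0.4, -0.2, -1.7]
width: 13.6
```

carry_out --targets '[[[0,0,0],[0,0,-0.5],5],[[0,0,0],[0,0,-0.5],5],[[0,0,0],[0,0,-0.5],5]]'

```text
t: 9.65
ee_pos: [565.6, 3.5, 43.7]
orientation: [-2.466, -1.947, 0.0]
ft_force: [0.2, -0.4, -2.2]
width: 13.9
```

carry_out --targets '[[[0,0,0],[0,0,-0.5],5],[[0,0,0],[0,0,-0.5],5],[[0,0,0],[0,0,-0.5],5]]'

```text
t: 9.9
ee_pos: [565.6, 3.5, 43.5]
orientation: [2.466, 1.947, 0.0]
ft_force: [-1.6, 0.7, 4.2]
width: 13.8
```

carry_out --targets '[[[0,0,0],[0,0,-0.4],5],[[0,0,0],[0,0,-0.4],5],[[0,0,0],[0,0,-0.4],5]]'

```text
t: 10.15
ee_pos: [565.6, 3.5, 43.5]
orientation: [2.466, 1.947, 0.0]
ft_force: [-3.1, -0.2, 8.1]
width: 13.8
```

Contact came at TCP z = 43.5 mm, exactly the expected home height. Now release and lift straight up.

carry_out --targets '[[[0,0,0],[0,0,0.7],14],[[0,0,0],[0,0,0.7],25],[[0,0,0],[0,0,0.7],40],[[0,0,0],[0,0,0.7],40],[[0,0,0],[0,0,0.7],40],[[0,0,0],[0,0,0.7],40]]'

```text
t: 10.65
ee_pos: [565.6, 3.5, 43.4]
orientation: [-2.466, -1.947, -0.0]
ft_force: [0.3, -0.1, 0.8]
width: 39.3
```

carry_out --targets '[[[0,0,0],[0,0,15],40],[[0,0,0],[0,0,40],40],[[0,0,0],[-5,-25,75],40],[[0,0,0],[-9,-40,100],40],[[0,0,0],[-9,-40,100],40],[[0,0,0],[-9,-40,100],40]]'

```text
t: 11.15
ee_pos: [557.5, -37.2, 144.9]
orientation: [2.465, 1.943, 0.004]
ft_force: [0.3, -0.5, 0.2]
width: 40.0
```

```bash
python3 - <<'E'
from h import *
np.set_printoptions(precision=2,suppress=True)
o=monitor.get_obs();print(o["t"],o["ee_pos"],o["ft_force"],o["width"])
m=wmodel();im=snap("wrist","w5.png")
for q in ["comb","comb_tab","bolt_knob"]:
    for r in place_of(q,"wrist")[:2]: print(q,m[1].T@(np.array(r["point"])-m[2]),r["confidence"])
c=(565.4+40*.233,2.8+40*.973)
cv2.imwrite("pics/w5r.png",np.vstack([rect(z,c,np.radians(76.5),(110,30),3.5,m,im) for z in(36,82)])[:,:,::-1])
im2=snap("scene","s5.png");cv2.imwrite("pics/s5z.png",cv2.resize(im2[200:280,220:310],None,fx=6,fy=6,interpolation=2)[:,:,::-1])
E
```

```text
11.15 [557.5  -37.2  144.92] [ 0.29 -0.5   0.15] 39.96158223950352
comb [376.06 -82.37  -2.83] 0.92
comb [567.3    3.01  13.14] 0.57
comb_tab [569.05   3.38  66.76] 0.93
comb_tab [566.39  -5.75  -3.4 ] 0.62
bolt_knob [590.14 108.19  78.02] 0.74
```

View pics/w5.png

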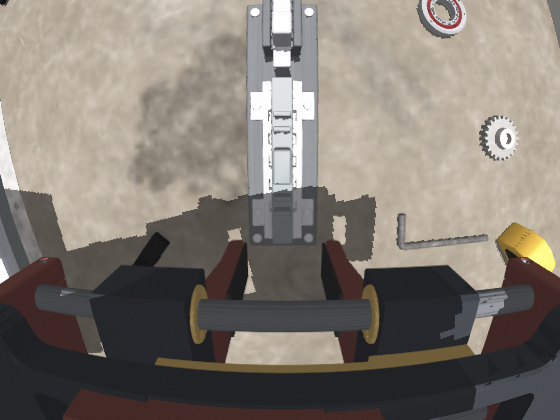

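View pics/w5r.png

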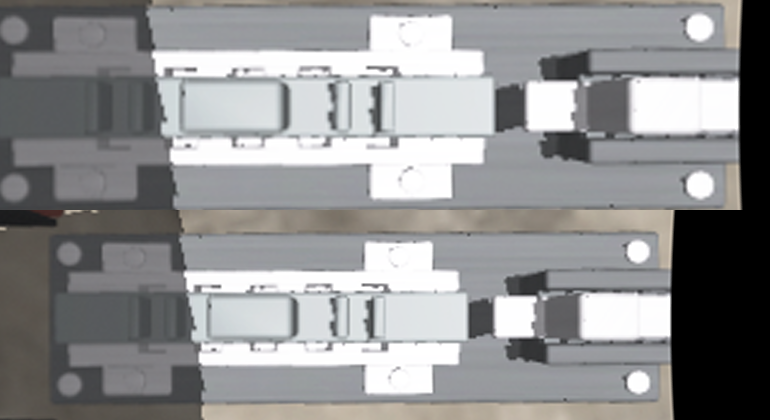

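View pics/s5z.png

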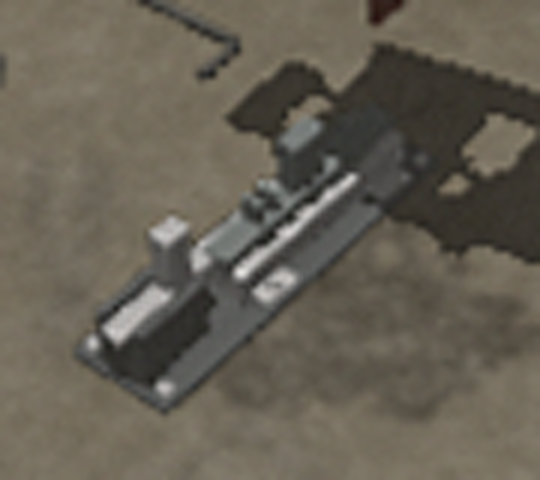

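The wrist and scene views show the comb seated. Its bar is flat along the rail, with the pocket notches visible beside every tooth, and the knob is at about (590,108,82). Now to the bolt.

carry_out --targets '[[[0,0,0],[8,36,0],40],[[0,0,0],[16,73,0],40],[[0,0,0],[24,109,0],40],[[0,0,0],[32,144,0],40],[[0,0,0],[32,144,0],40],[[0,0,0],[32,144,0],40]]'

```text
t: 11.9
ee_pos: [588.1, 109.5, 142.2]
orientation: [-2.461, -1.951, 0.002]
ft_force: [-0.3, -0.4, -0.3]
width: 39.9
```

```bash
python3 - <<'E'
from h import *
np.set_printoptions(precision=2,suppress=True)
o=monitor.get_obs();print(o["t"],o["ee_pos"],o["ft_force"],o["width"])
snap("wrist","w6.png")
im2=snap("scene","s6.png");cv2.imwrite("pics/s6z.png",cv2.resize(im2[180:300,200:320],None,fx=5,fy=5,interpolation=2)[:,:,::-1])
E
```

```text
11.9 [588.09 109.51 142.22] [-0.31 -0.43 -0.31] 39.935715733464555
```

View pics/w6.png

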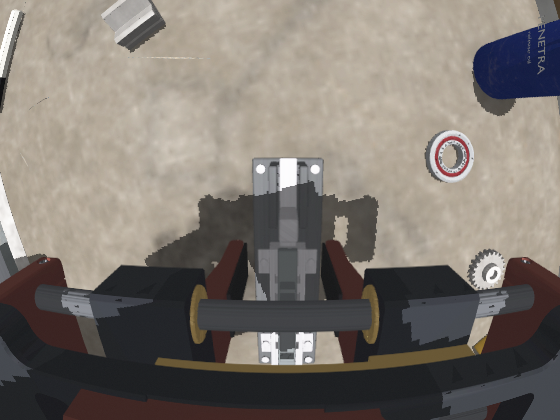

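View pics/s6z.png

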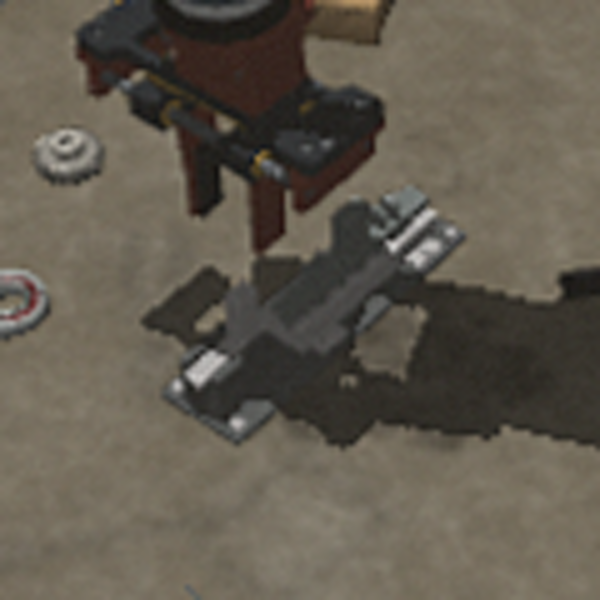

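The wrist view shows the knob post at (288,255), between the fingers and on their centre line. Going down on it.

carry_out --targets '[[[0,0,0],[1.5,-1,-30],40],[[0,0,0],[1.5,-1,-60],40],[[0,0,0],[1.5,-1,-80],40],[[0,0,0],[1.5,-1,-89],40],[[0,0,0],[1.5,-1,-89],40],[[0,0,0],[1.5,-1,-89],40]]'

```text
t: 12.5
ee_pos: [590.0, 105.6, 54.5]
orientation: [-2.467, -1.945, 0.001]
ft_force: [-0.0, 0.0, 0.6]
width: 40.3
```

carry_out --targets '[[[0,0,0],[0,0,0],20],[[0,0,0],[0,0,0],5],[[0,0,0],[0,0,0],5],[[0,0,0],[0,0,0],5],[[0,0,0],[0,0,0],5],[[0,0,0],[0,0,0],5]]'

```text
t: 13.0
ee_pos: [590.4, 106.6, 55.3]
orientation: [2.465, 1.947, 0.001]
ft_force: [-1.9, -0.0, 7.0]
width: 13.9
```

carry_out --targets '[[[0,0,0],[-0.9,-3.9,0],5],[[0,0,0],[-1.9,-7.8,0],5],[[0,0,0],[-2.8,-11.7,0],5],[[0,0,0],[-3.7,-15.6,0],5],[[0,0,0],[-4.7,-19.5,0],5],[[0,0,0],[-5.6,-23.4,0],5],[[0,0,0],[-6.1,-25.3,0],5],[[0,0,0],[-6.5,-27.2,0],5],[[0,0,0],[-6.5,-27.2,0],5]]'

```text
t: 13.75
ee_pos: [584.2, 80.1, 55.3]
orientation: [-2.466, -1.946, -0.003]
ft_force: [-1.7, 4.7, 5.8]
width: 13.7
```

carry_out --targets '[[[0,0,0],[-0.2,-1,0],5],[[0,0,0],[-0.5,-1.9,0],5],[[0,0,0],[-0.5,-1.9,0],5],[[0,0,0],[-0.5,-1.9,0],5]]'

```text
t: 14.08
ee_pos: [584.1, 80.0, 55.4]
orientation: [-2.465, -1.946, -0.006]
ft_force: [0.3, 14.1, 4.3]
width: 14.0
```

carry_out --targets '[[[0,0,0],[-0.3,-1,0],5],[[0,0,0],[-0.3,-1,0],5],[[0,0,0],[-0.3,-1,0],5]]'

```text
t: 14.33
ee_pos: [584.1, 79.9, 55.4]
orientation: [-2.465, -1.945, -0.008]
ft_force: [0.8, 18.9, 2.3]
width: 14.0
```

```bash
python3 - <<'E'
from h import *
np.set_printoptions(precision=2,suppress=True)
o=monitor.get_obs();print(o["t"],o["ee_pos"],o["ft_force"],o["width"],o["moment"])
E
```

```text
14.3333 [584.11  79.92  55.41] [ 0.8  18.86  2.3 ] 14.004733741933201 [ 2.97 -0.    0.07]
```

Stopped solid at 19 N. I'll back off, release, lift and check the travel.

carry_out --targets '[[[0,0,0],[0.7,3,0],5],[[0,0,0],[0.9,3.6,0],5],[[0,0,0],[0.9,3.6,0],20],[[0,0,0],[0.9,3.6,0],40],[[0,0,0],[0.9,3.6,0],40],[[0,0,0],[0.9,3.6,0],40],[[0,0,0],[0.9,3.6,0],40]]'

```text
t: 14.92
ee_pos: [583.6, 79.8, 54.3]
orientation: [-2.466, -1.946, 0.0]
ft_force: [-0.3, -0.7, 0.2]
width: 39.5
```

carry_out --targets '[[[0,0,0],[0,0,20],40],[[0,0,0],[0,0,50],40],[[0,0,0],[0,0,85],40],[[0,0,0],[-8,-36,95],40],[[0,0,0],[-17,-72,95],40],[[0,0,0],[-26,-108,95],40],[[0,0,0],[-28,-116,95],40],[[0,0,0],[-28,-116,95],40],[[0,0,0],[-28,-116,95],40]]'

```text
t: 15.67
ee_pos: [555.8, -36.1, 149.5]
orientation: [-2.467, -1.944, -0.001]
ft_force: [-0.1, -0.5, -0.6]
width: 39.8
```

```bash
python3 - <<'E'
from h import *
np.set_printoptions(precision=2,suppress=True)
o=monitor.get_obs();print(o["t"],o["ee_pos"],o["ft_force"],o["width"])
m=wmodel();im=snap("wrist","w7.png")
for q in ["comb","comb_tab","bolt_knob"]:
    for r in place_of(q,"wrist")[:2]: print(q,m[1].T@(np.array(r["point"])-m[2]),r["confidence"])
c=(565.4+40*.233,2.8+40*.973)
cv2.imwrite("pics/w7r.png",np.vstack([rect(z,c,np.radians(76.5),(110,30),3.5,m,im) for z in(36,82)])[:,:,::-1])
im2=snap("scene","s7.png");cv2.imwrite("pics/s7z.png",cv2.resize(im2[200:280,220:310],None,fx=6,fy=6,interpolation=2)[:,:,::-1])
for c in["scene","top"]:
  if c=="top":snap("top","t7.png")
  for r in place_of("bolt_knob",c)[:2]: print(c,cam2w(c,r["point"]),r["confidence"])
E
```

```text
15.6667 [555.8  -36.1  149.46] [-0.11 -0.5  -0.55] 39.76260297654806
comb [564.1    3.31  12.32] 0.74
comb [584.24  81.67  74.93] 0.42
comb_tab [570.5    3.01  65.21] 0.96
bolt_knob [584.06  80.05  75.86] 0.72
bolt_knob [566.78   7.2   15.42] 0.64
scene [585.42  84.94  80.32] 0.54
top [585.24  80.41  86.14] 0.56
```

View pics/w7r.png

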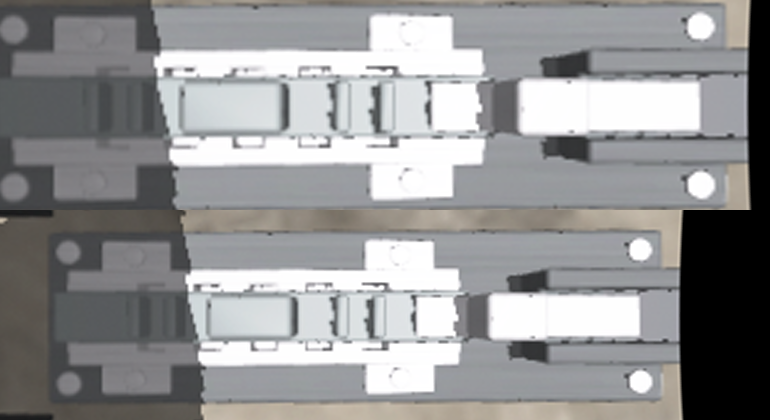

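View pics/s7z.png

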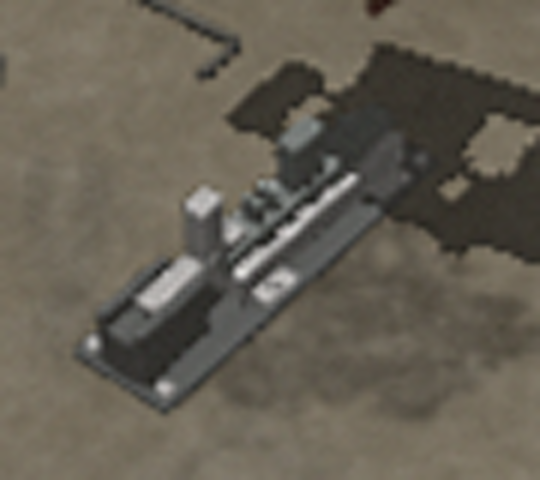

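View pics/w7.png

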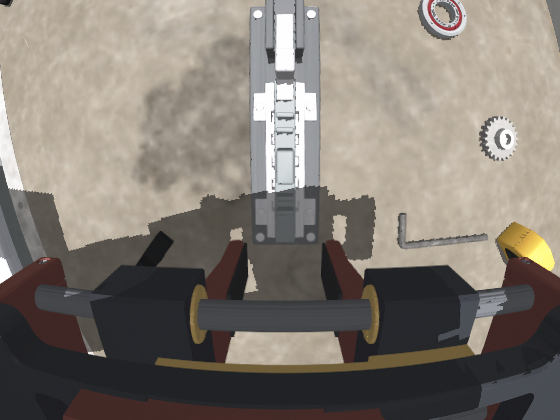

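The tongue now lies over the bar's end. The measured travel is about 27 mm, against 30 mm nominal, although it stopped hard. I'll verify with a separate push from behind the post with closed fingers.

carry_out --targets '[[[0,0,0],[8,36,0],5],[[0,0,0],[16,72,0],5],[[0,0,0],[25,108,0],5],[[0,0,0],[34.5,143,0],0],[[0,0,0],[34.5,143,0],0],[[0,0,0],[34.5,143,-30],0],[[0,0,0],[34.5,143,-60],0],[[0,0,0],[34.5,143,-85],0],[[0,0,0],[34.5,143,-91],0],[[0,0,0],[34.5,143,-91],0]]'

```text
t: 16.9
ee_pos: [588.5, 106.6, 56.6]
orientation: [-2.464, -1.946, 0.006]
ft_force: [-0.9, -1.0, 0.5]
width: 0.5
```

carry_out --targets '[[[0,0,0],[0,0,0],0],[[0,0,0],[-0.5,-2,0],0],[[0,0,0],[-0.9,-4,0],0],[[0,0,0],[-1.2,-5,0],0],[[0,0,0],[-1.4,-6,0],0],[[0,0,0],[-1.4,-6,0],0]]'

```text
t: 17.4
ee_pos: [589.1, 100.7, 59.2]
orientation: [2.466, 1.946, 0.001]
ft_force: [-0.3, 1.2, -0.1]
width: 0.4
```

carry_out --targets '[[[0,0,0],[-0.3,-1,0],0],[[0,0,0],[-0.5,-2,0],0],[[0,0,0],[-0.7,-3,0],0],[[0,0,0],[-0.7,-3,0],0],[[0,0,0],[-0.7,-3,0],0]]'

```text
t: 17.82
ee_pos: [588.5, 99.0, 58.8]
orientation: [-2.466, -1.946, -0.003]
ft_force: [-0.4, 5.2, 1.5]
width: 0.2
```

carry_out --targets '[[[0,0,0],[-0.3,-1,0],0],[[0,0,0],[-0.5,-2,0],0],[[0,0,0],[-0.5,-2,0],0],[[0,0,0],[-0.5,-2,0],0]]'

```text
t: 18.15
ee_pos: [588.5, 98.8, 58.9]
orientation: [-2.465, -1.945, -0.006]
ft_force: [1.8, 14.4, -1.2]
width: 0.5
```

The second push also stops solid: 14 N at the same place, against about 1.5 N of drag. So the bolt is at its end stop. I'll back off clear and take a last look.

carry_out --targets '[[[0,0,0],[0.7,3,0],0],[[0,0,0],[1.4,6,0],0],[[0,0,0],[1.9,8,30],0],[[0,0,0],[1.9,8,65],0],[[0,0,0],[1.9,8,100],0],[[0,0,0],[-38,8,120],0],[[0,0,0],[-78,8,120],0],[[0,0,0],[-115,8,120],0],[[0,0,0],[-115,8,120],0],[[0,0,0],[-115,8,120],0]]'

```text
t: 18.98
ee_pos: [470.7, 103.7, 178.7]
orientation: [-2.465, -1.947, 0.001]
ft_force: [0.8, -0.4, 0.5]
width: 0.4
```

```bash
python3 - <<'E'
from h import *
np.set_printoptions(precision=2,suppress=True)
o=monitor.get_obs();print(o["t"],o["ee_pos"],o["ft_force"],o["width"])
for c in["scene","top"]:
  im=snap(c,c+"9.png")
  for q in["bolt_knob","v_block","wood_block","hex_key"]:
    for r in place_of(q,c)[:1]: print(c,q,cam2w(c,r["point"]),r["confidence"])
  x=im[195:285,215:315] if c=="scene" else im[175:230,195:295]
  cv2.imwrite("pics/"+c+"9z.png",cv2.resize(x,None,fx=6,fy=6,interpolation=2)[:,:,::-1])
E
```

```text
18.9833 [470.73 103.72 178.65] [ 0.77 -0.41  0.54] 0.4057480404148458
scene bolt_knob [586.03  84.36  80.27] 0.63
scene v_block [586.11  83.96  81.13] 0.63
scene wood_block [ 705.98 -273.1    -1.4 ] 0.61
scene hex_key [ 723.69 -103.5    -4.73] 0.47
top bolt_knob [584.69  80.96  83.32] 0.56
top v_block [489.75 321.86  -4.21] 0.43
top wood_block [ 704.01 -273.2     1.05] 0.56
top hex_key [ 721.58 -104.78   -2.6 ] 0.68
```

View pics/scene9z.png

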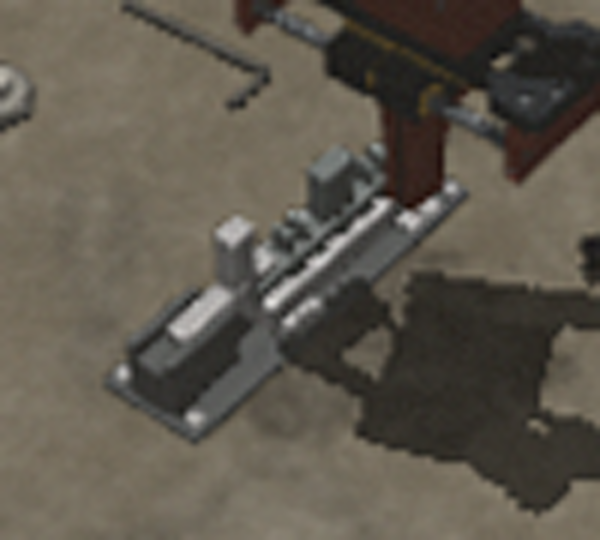

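View pics/top9z.png

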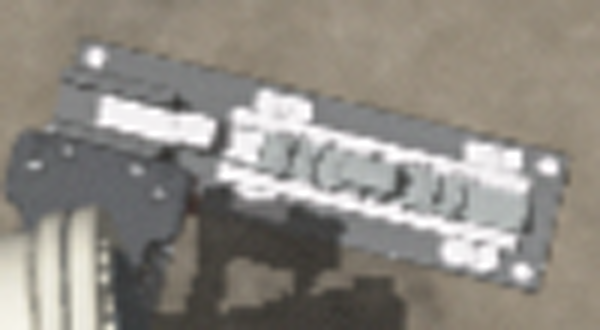

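The last views show the comb flat in the rail with the bolt's tongue over its end, the gripper clear, and the other things where they were. Handing in.

```bash
python3 -c "
from h import *
print(order.close_job(),monitor.get_obs()['t'])"
```

```text
the job is handed in; nothing more can be done
the job is handed in; nothing more can be done
```

The divider comb is back on the rack with the bolt closed over its end, handed in at about 19 s of the 54 s limit. The one result that disagreed with the spec is the bolt's travel (below).

- **Comb:** I lowered the grey comb in small steps. All five teeth went in with no resistance, and the bar touched the rail at exactly the expected home height, pressing with about 8 N at most. The pictures show it flat along the rail.
- **Bolt:** I slid it shut by its post and let go. It stopped hard at 19 N. A second push from behind stopped at the same place at 14 N, against about 1.5 N of drag. The pictures show the tongue lying over the bar's end, with roughly 9 mm to the nearest fin.
- **Disagreement:** I measured about 27 mm of bolt travel, not the nominal 30 mm. The two hard stops make me think it started about 3 mm closed, but I could not check that.
- **Other things:** The wood block and hex key were seen at the end where they were at the start, within network error. For the V block only the top camera's reading agreed (low confidence); the scene camera mistook the bolt post for it. I didn't touch the look-alike combs, and nothing was touching the robot at hand-in.

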